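Pan to the keep-warm ring, guard locked one hole over

TASK

Breakfast is done: without lifting it, slide the lidded saucepan sideways across the hot tray from the red ring until it stands inside the yellow keep-warm ring, and let go of it. Then bring the bed guard across to it: pull up the red lock knob, slide the guard along its rail to the next hole on the pan's side, and let the pin down fully home in that hole. Finish while still holding the knob, gripped, with the pin kept home; leave everything else on the nightstand where it is.

Things in the scene. Friction and masses are not known exactly. Their poses are not given: they have to be found in the camera images.
- tray: Hot tray: a flat two-zone warming plate with a pale grey glass top, 180 (x) by 420 (y) by 30 mm high, fixed on the nightstand. Origin: centre of its underside, on the table. Its x axis points away from the robot towards the bed, y to the left along the tray. The guard rail runs along its far (+x) side, parallel to its y axis, 98 mm from the tray's centre line.
- ring_red: Red ring printed flat on the tray's top (the hot zone), outer radius 70 mm, inner radius 63 mm, with a small dot at its centre. Origin: its centre, 30 mm above the table. It lies 100 mm left or right of the tray's centre, the yellow ring on the other side; which side varies.
- ring_yellow: Yellow ring printed flat on the tray's top (the keep-warm zone), same size as the red one. Origin: its centre, 30 mm above the table.
- pan: Teal lidded saucepan standing on the red ring, the lid clipped on; 0.4 to 0.9 kg. Body 104 mm across at the base and 70 mm high (lid edge 110 mm across); a small wooden lid knob (24 mm across) tops it at 99 mm. Origin: centre of its base. A straight wooden bar handle points along the pan's own -x axis, roughly to the robot: 18 mm wide, 14 mm high, its centre line 57 mm above the base, from 52 to 174 mm from the pan's axis; best gripped about 107 mm out.
- knob (a point): Centre of the red knurled lock knob, an upright cylinder 24 mm across and 24 mm high on top of the guard's sleeve. With the pin home the point is 176 mm above the table and the knob's underside 164 mm; under it a thin stem rises from the steel nut (top 150.5 mm, 21 mm across) on the sleeve (top 142 mm; 30 by 70 mm along the rail). The knob moves sideways with the guard.
- lock (a joint): Lift of the lock knob and its pin in m: 0 pin fully home, 0.014 top stop. It is sprung downwards: about 4 N holds it home and 8.5 N is needed at the top. The pin (8 mm thick, round-ended) stands 9 mm deep in a hole when home, so it is clear of the rail above 0.009; between holes it rides on the rail at about 0.009 and it drops in by the spring when over a hole.
- guard (a joint): Position of the guard along its rail in m, growing to the tray's left (+y): 0 is the middle hole where it starts, +0.060 the next hole to the left, -0.060 the next to the right, +/-0.120 the outermost holes. The guard is a clear screen 200 mm long in an aluminium frame, hanging from a dark sleeve on the rail; it slides with about 2 N once the pin is clear.
- hole_mid (a point): Middle hole of the rail (11 mm square), at the rail's top face, 135 mm above the table; five such holes lie 60 mm apart along the rail. The guard starts locked in this one, its sleeve covering it.
- hole_left (a point): Next hole to the left of the middle one (tray's +y), at the rail's top face.
- hole_right (a point): Next hole to the right of the middle one (tray's -y), at the rail's top face.
- warmer_case: Bystander: silver aluminium hand warmer case, 100 x 62 x 19 mm, near the left edge. Origin: centre of its underside.
- peg_strip: Bystander: white plastic peg board strip with dark holes, 280 x 60 x 8 mm, lying flat along the left edge. Origin: centre of its underside.
- vitamin_tube: Bystander: clear plastic vitamin tube with white snap cap, standing, 29 mm across and 100 mm high, close to the tray's left end. Origin: centre of its underside.
- spoon_rest: Bystander: wooden spoon rest with a round end, about 190 x 80 x 16 mm, near the left edge. Origin: centre of its underside.
- ashtray: Bystander: empty brown ceramic ashtray, 110 mm across, 32 mm high, left of the robot, in front of the tray. Origin: centre of its underside.
- mug: Bystander: white mug, 76 mm across, 85 mm high, close to the tray's right end. Origin: centre of its underside.
- remote: Bystander: white remote control, 150 x 42 x 16 mm, lying in front of the tray on the right. Origin: centre of its underside.
Things that resemble listed ones, but are neither listed nor needed, are in the scene too. Several things have the shape of the pan; the one meant has the colours described above.

How it is judged:
By the outcome, as a careful person would: the job done as asked, in the order asked, and still so for the second after the job is handed in, while the arm keeps its last pose, push and grip.
It also fails if it takes over 48 s, if anything falls off the work surface, if the arm or the gripper's body presses on something with over 40 N, if the wrist force passes 120 N, or if a joint passes its speed limit or range.

ROBOT

A 6-joint arm with a two-finger parallel gripper is mounted at the origin on the work surface. World frame = base frame: x ahead of the robot, y to its left, z up, the work surface at z = 0. Lengths are in m, angles in degrees, forces in N, time in s.
With the tool pointing down it reaches from about 0.4 to 0.825 m from the base axis. Payload 7 kg.
Tool frame: the origin (TCP) lies midway between the tips of the shut fingers; the grasp point (between the pads) lies 19 mm behind it; z points along the fingers, y is the line along which they close (so a half turn about z gives the same grasp; the last joint's range is limited). The gripper opens to 88 mm and grips with 3 to 60 N. Pads are 19 mm wide; open, the fingers measure 130 mm over their backs; the gripper's body (78 mm by 193 mm) begins 47 mm behind the grasp point.
Start: joints at [-50.013, 20.546, 0.682, 0, -70.136, -16.507], TCP at [0.269, -0.619, 0.227] pointing down, gripper open.
Joint ranges: [-176.03, 176.03], [-82.01, 121.73], [-58.28, 71.71], [-173.87, 95.51], [-174.79, -0.11], [-173.66, 173.66]. Speed limits (degrees/s): [136.94, 136.94, 172.46, 180, 180, 180].

INTERFACE

Orientations are given as [roll, pitch, yaw] about the fixed x, y, z axes, in that order (R = Rz(yaw) Ry(pitch) Rx(roll)).
In Python, from plant import ctrl gives the robot as it stands.
- The arm moves only by the tool arm_command, never from a script. Its argument "steps" is a list of rows, each an object with "translation": the shift along the tool's x, y, z in mm, a list of three; "rotation": the turn, a rotation vector about the tool's x, y, z in units of 5 degrees (1.0 is 5 degrees), a list of three; "claw": the finger opening in mm, from 0 to 87.6. In form: [{"translation": [x, y, z], "rotation": [rx, ry, rz], "claw": claw}, ...]. A call has 1 to 5 rows; each row is the pose to reach, as a shift and turn from the pose commanded when the call began, along the tool's axes at that moment; what a row does not reach only later rows make up. A row lasts 1/10 s, in which the tool goes at most 50 mm and 8.59 degrees, less where a joint would pass 70% of its speed; a pose out of reach is approached as far as the arm can. A call with a gripper value outside its range is refused whole. The fingers move at their own pace and stop on an object; the grip force is fixed at half the most. Time passes only in rows, so rows that repeat a pose let the fingers close. It gives the time, the measured TCP pose, the force, the opening and the grip force at its end, in the units of the state.
- ctrl.get_obs(): the state, without advancing time (a new reading comes with each control period).
- ctrl.snapshot(name): name is "scene" or "side" or "wrist"; returns (picture, depth): 480x640x3 uint8, red, green, blue; 480x640 float32, m along the optical axis (not along the pixel's ray), 0 where there is no reading.
- ctrl.calibration(name): a dict with "vertical_fov" (degrees; the focal length in pixels is half the picture's height over the tangent of half this angle, whatever the lens; pixels are square), "cx", "cy" (the principal point, pixels), "rvec" (rotation vector, rad) and "tvec" (3), from world to camera coordinates, as OpenCV has them; the wrist camera has in their place "hand_eye" (4x4, takes a point from camera to tool coordinates, whose origin is the TCP and whose axes are the flange's). Camera axes: x right, y down, z forward; pixel columns grow to the right and rows downward; lengths in m; the calibration is good to about 2 mm. A picture is of the moment at which its call begins: read the wrist's pose just before it. calibration takes no time and is no camera call.
- ctrl.close_job(): hands the job in; it is judged then, once.
The state is a dict: "clock": time; "joint_pos": joint angles; "qvel": joint speeds; "tau": joint torques, N m; "tool_pos": TCP position; "orientation": TCP orientation; "force": force on the tool from outside, world axes, zero at the start; "moment": the same for the moment, N m; "opening": finger opening in m; "gripper_force": force on a finger pad.
Only numpy, scipy, OpenCV 4.12 (cv2) and the standard library are available. Lean on these libraries where they do the work, as an engineer would, in place of code of your own. Each camera call takes 0.05 s, during which the arm holds its last target. There are 200 camera calls.

## Working session

There is one attempt and no reset: what is moved stays moved. The work goes in short steps, Python scripts to look and compute and a tool call to move; the robot and the scene stay as the last step left them, time stands still between calls to the robot, and variables do not carry over. Pictures are saved under pics/ and viewed, at most 10 in all, crops included, and the job is handed in when it is done.

Besides the shell and the picture viewer there is one more tool, called after ">>>" by a JSON object that holds its "api" and its "payload", one argument or row to a line. arm_command: Moves the arm, as the interface text tells. Its arguments: {"type":"object","properties":{"steps":{"type":"array"}},"required":["steps"]}

```bash
mkdir -p pics; ls; cat > h.py <<'E'
import numpy as np, cv2
from scipy.spatial.transform import Rotation as R
from plant import ctrl
def cam(name,obs=None):
    c=ctrl.calibration(name); f=240/np.tan(np.radians(c["vertical_fov"])/2)
    if "hand_eye" in c:
        o=obs or ctrl.get_obs(); T=np.eye(4);T[:3,:3]=R.from_euler('xyz',o["orientation"],degrees=True).as_matrix();T[:3,3]=o["tool_pos"]
        M=T@np.array(c["hand_eye"])
    else:
        r=cv2.Rodrigues(np.array(c["rvec"],float))[0];M=np.eye(4);M[:3,:3]=r.T;M[:3,3]=-r.T@np.array(c["tvec"]).ravel()
    return f,c["cx"],c["cy"],M
def ray(C,u,v,z):
    f,cx,cy,M=C;d=M[:3,:3]@np.array([(u-cx)/f,(v-cy)/f,1]);o=M[:3,3]
    return o+d*(z-o[2])/d[2]
def pts(C,depth):
    f,cx,cy,M=C;v,u=np.mgrid[:480,:640]
    P=np.stack([(u-cx)/f*depth,(v-cy)/f*depth,depth],-1)
    return P@M[:3,:3].T+M[:3,3]
def proj(C,p):
    f,cx,cy,M=C;q=M[:3,:3].T@(np.array(p)-M[:3,3]);return q[0]/q[2]*f+cx,q[1]/q[2]*f+cy
def shot(name):
    o=ctrl.get_obs();im,d=ctrl.snapshot(name);C=cam(name,o)
    np.savez(f"{name}.npz",im=im,d=d);return im,d,C
E
python3 - <<'E'
from h import *
print(ctrl.get_obs())
for n in("scene","side"):
    im,d,C=shot(n);cv2.imwrite(f"pics/{n}0.png",im[...,::-1]);print(n,ctrl.calibration(n),C[3][:3,3])
E
```

```text
pics
{'clock': 0.0, 'joint_pos': array([-5.00151120e+01,  2.05882437e+01,  6.33902816e-01, -2.02525314e-02,
       -7.01373735e+01, -1.65084010e+01]), 'qvel': array([ 0.0543301 , -0.05664127, -0.09262111,  0.05688254, -0.03546134,
        0.03996604]), 'tau': array([ 6.29128613e-05, -5.82717025e+01,  2.93048269e+01,  6.99714661e+00,
        6.68754205e-03, -1.69274049e-04]), 'tool_pos': array([ 0.26869129, -0.61867145,  0.22565929]), 'orientation': array([ 1.79906656e+02, -7.80956026e-03, -1.56530403e+02]), 'force': array([ 0.64532008,  1.19213119, -0.09079344]), 'moment': array([-0.02186819, -0.03875033, -0.01843602]), 'gripper_force': 0.0, 'opening': 0.0876517629527841}
scene {'vertical_fov': 42.29852157475922, 'cx': 320.48998853866885, 'cy': 243.42132077437697, 'rvec': array([ 2.12246288,  1.17077606, -0.45603805]), 'tvec': array([-0.34794918, -0.12598611,  2.07264045])} [ 1.46631998 -0.5453059   1.40901623]
side {'vertical_fov': 54.918145977872896, 'cx': 318.2377248155947, 'cy': 237.91516325694192, 'rvec': array([ 0.74406293, -2.56790804,  1.16915018]), 'tvec': array([0.45250265, 0.17232033, 1.1989005 ])} [-0.03168474  0.91235465  0.915653  ]
```

View pics/scene0.png

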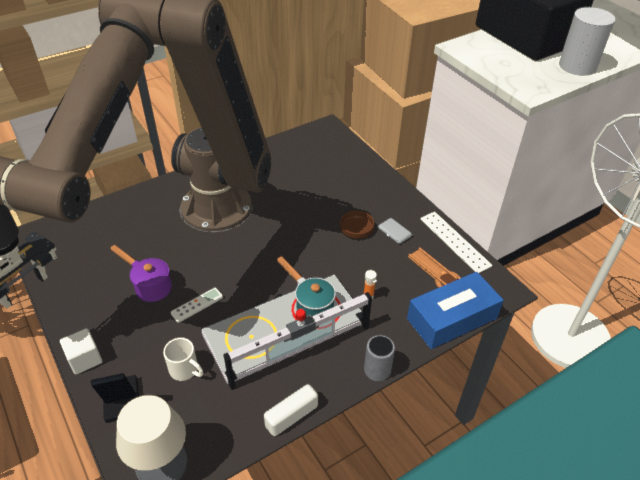

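View pics/side0.png

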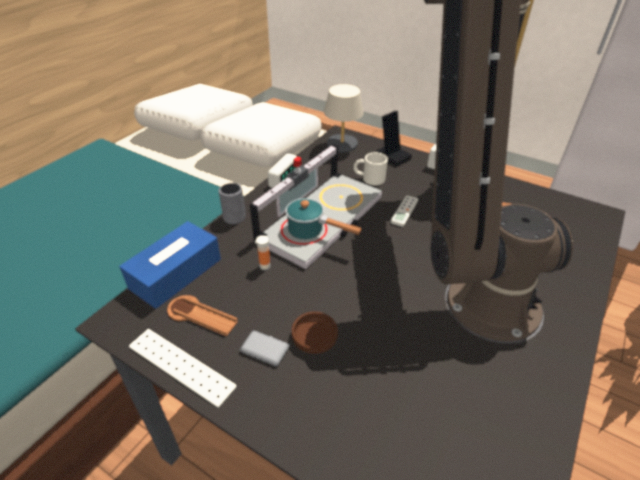

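Scene picture: candidates are the teal pan (315,293) on the red ring and a purple pan (151,278), so the choice is teal. The red knob is at (300,316) on the rail sleeve, and the yellow ring at (250,337) is on the tray's right (-y).

```bash
cat > m.py <<'E'
from h import *
import sys
def blobs(im,lo,hi,box=None,n=3,amin=8):
    h=cv2.cvtColor(im,cv2.COLOR_RGB2HSV);m=cv2.inRange(h,lo,hi)
    if box: k=np.zeros_like(m);k[box[1]:box[3],box[0]:box[2]]=1;m*=k
    N,l,s,c=cv2.connectedComponentsWithStats(m)
    o=[(s[i,4],c[i].round(1),s[i,:4],l==i) for i in range(1,N) if s[i,4]>=amin];return sorted(o,key=lambda t:-t[0])[:n],m
E
python3 - <<'E'
from m import *
for n,box in(("scene",(190,230,400,400)),("side",(240,140,400,280))):
    f=np.load(n+".npz");im,d=f["im"],f["d"];C=cam(n);P=pts(C,d)
    print(n)
    _,m=blobs(im,(22,120,100),(35,255,255),box);v,u=np.nonzero(m)
    q=np.array([ray(C,a,b,.03) for a,b in zip(u,v)]);
    # circle fit
    A=np.c_[2*q[:,:2],np.ones(len(q))];s=np.linalg.lstsq(A,(q[:,:2]**2).sum(1),rcond=None)[0]
    print("yellow",len(q),s[:2],np.sqrt(s[2]+s[0]**2+s[1]**2),np.median(P[m>0],0))
    b,m=blobs(im,(0,170,90),(6,255,255),box,6)
    for t in b: print("red",t[0],t[1],t[2],np.median(P[t[3]],0).round(4),ray(C,*t[1],.176).round(4),ray(C,*t[1],.03).round(4))
    b,m=blobs(im,(80,80,30),(98,255,255),box,2)
    for t in b: print("teal",t[0],t[1],t[2],np.median(P[t[3]],0).round(4),ray(C,*t[1],.09).round(4))
    b,m=blobs(im,(7,120,80),(16,255,255),box,4)
    for t in b:
        Q=P[t[3]];print("wood",t[0],t[1],t[2],np.median(Q,0).round(4),Q.min(0).round(3),Q.max(0).round(3))
f=np.load("scene.npz");c=f["im"][225:400,180:400];cv2.imwrite("pics/crop0.png",cv2.resize(c,None,fx=3.4,fy=3.4,interpolation=2)[...,::-1])
E
```

```text
scene
yellow 164 [ 0.54985648 -0.16058351] 0.06453610413726919 [ 0.54856044 -0.17322855  0.0317766 ]
red 130 [298.5 313.2] [292 300  14  21] [ 0.6554 -0.066   0.1804] [ 0.6474 -0.0681  0.176 ] [ 0.5504 -0.0116  0.03  ]
red 10 [337.5 300.8] [336 298   4   6] [0.5731 0.1043 0.0317] [0.666  0.0362 0.176 ] [0.5712 0.1051 0.03  ]
teal 750 [314.8 293.2] [297 279  37  28] [0.5703 0.0274 0.1079] [0.5551 0.0386 0.09  ]
teal 109 [312.  309.3] [297 303  36  12] [ 5.979e-01 -1.000e-04  8.290e-02] [0.5982 0.0027 0.09  ]
wood 354 [387.9 392.6] [366 380  34  20] [ 0.5508  0.3897 -0.7504] [ 0.525 -0.545 -0.773] [1.466 0.455 1.409]
wood 208 [288.2 267.6] [277 256  24  24] [0.4343 0.0227 0.0931] [ 0.312  0.011 -0.01 ] [0.49  0.079 0.103]
wood 107 [368.9 288.7] [364 282  11  14] [0.5965 0.1952 0.0497] [ 0.535  0.131 -0.004] [0.67  0.226 0.14 ]
wood 71 [355.9 231.8] [343 230  27   5] [0.3655 0.304  0.0294] [ 0.339 -0.545  0.003] [1.466 0.355 1.409]
sideTraceback (most recent call last):
  File "<stdin>", line 8, in <module>
IndexError: too many indices for array: array is 1-dimensional, but 2 were indexed
```

>>> {"api": "arm_command", "payload": {
  "steps": [
    {"translation": [-30, 34, -13], "rotation": [0, 0, 0.9], "claw": 70},
    {"translation": [-60, 68, -27], "rotation": [0, 0, 1.8], "claw": 70},
    {"translation": [-90, 102, -40], "rotation": [0, 0, 2.8], "claw": 70},
    {"translation": [-120, 136, -54], "rotation": [0, 0, 3.8], "claw": 70},
    {"translation": [-150, 170, -67], "rotation": [0, 0, 4.7], "claw": 70}
  ]
}}

```text
clock: 0.6
tool_pos: [0.3388, -0.4017, 0.2938]
orientation: [180.0, -0.0, 179.8]
force: [1.6, 0.3, 0.3]
opening: 0.0702
gripper_force: 0.0
```

```bash
python3 - <<'E'
from m import *
o=ctrl.get_obs();print(o["tool_pos"],o["orientation"],o["clock"])
E
```

```text
[ 0.33880713 -0.40166579  0.29379543] [ 1.79983504e+02 -1.34674719e-02  1.79755792e+02] 0.6
```

>>> {"api": "arm_command", "payload": {
  "steps": [
    {"translation": [-14, 43, -13], "rotation": [0, 0, 0], "claw": 70},
    {"translation": [-28, 86, -26], "rotation": [0, 0, 0], "claw": 70},
    {"translation": [-42, 129, -40], "rotation": [0, 0, 0], "claw": 70},
    {"translation": [-56, 172, -53], "rotation": [0, 0, 0], "claw": 70},
    {"translation": [-70, 215, -66], "rotation": [0, 0, 0], "claw": 70}
  ]
}}

```text
clock: 1.1
tool_pos: [0.4087, -0.1866, 0.3601]
orientation: [180.0, 0.0, 180.0]
force: [1.2, -0.0, 0.1]
opening: 0.0699
gripper_force: 0.0
```

>>> {"api": "arm_command", "payload": {
  "steps": [
    {"translation": [-14, 43, -13], "rotation": [0, 0, 0], "claw": 70},
    {"translation": [-28, 86, -26], "rotation": [0, 0, 0], "claw": 70},
    {"translation": [-41, 127, -40], "rotation": [0, 0, 0], "claw": 70},
    {"translation": [-41, 127, -40], "rotation": [0, 0, 0], "claw": 70}
  ]
}}

```text
clock: 1.5
tool_pos: [0.4514, -0.0576, 0.4007]
orientation: [180.0, 0.1, -179.8]
force: [0.4, -1.5, -1.0]
opening: 0.0701
gripper_force: 0.0
```

```bash
python3 - <<'E'
from m import *
o=ctrl.get_obs();print(o["tool_pos"],o["orientation"],o["clock"])
im,d,C=shot("wrist");cv2.imwrite("pics/w1.png",im[...,::-1]);print(C[3].round(3))
f=np.load("side.npz");a=f["im"][150:290,230:420];cv2.imwrite("pics/crop0.png",cv2.resize(a,None,fx=4,fy=4,interpolation=2)[...,::-1])
E
```

```text
[ 0.45142489 -0.05763102  0.40073363] [ 1.79953845e+02  1.12589056e-01 -1.79759605e+02] 1.5
[[-0.003  0.965  0.263  0.381]
 [ 1.     0.002  0.001 -0.057]
 [ 0.     0.263 -0.965  0.558]
 [ 0.     0.     0.     1.   ]]
```

View pics/w1.png

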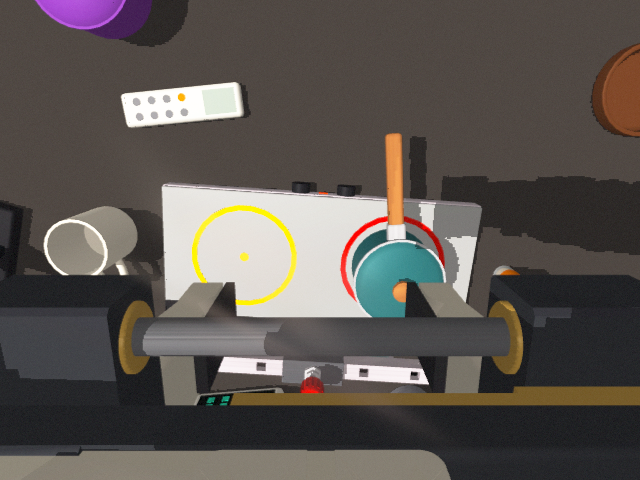

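View pics/crop0.png

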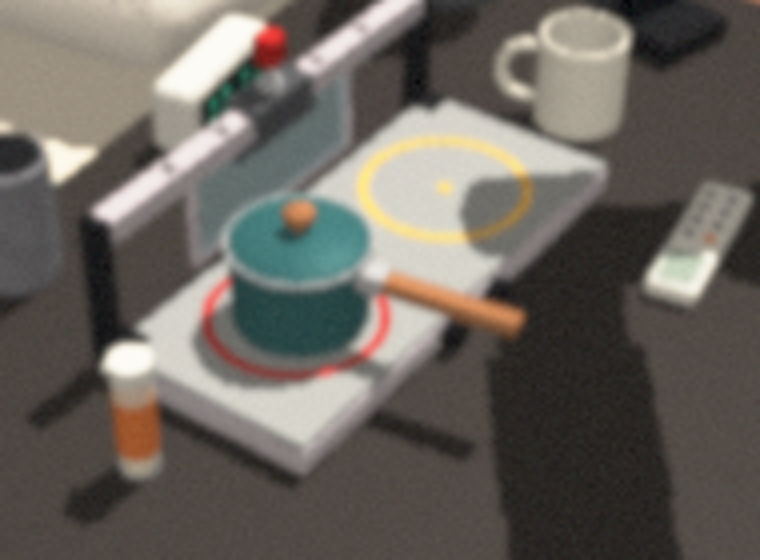

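The wrist picture confirms the teal pan: lid knob (402,292), handle from (394,135) to (396,228). The yellow ring centre dot is at (244,257), the red ring centre about (392,263), the rail holes at (261,366), (364,372), (414,375), and the red lock knob at (312,385).

```bash
python3 - <<'E'
from m import *
f=np.load("wrist.npz");im,d=f["im"],f["d"];C=cam("wrist");P=pts(C,d)
def circ(m,z):
    v,u=np.nonzero(m);q=np.array([ray(C,a,b,z) for a,b in zip(u,v)]);A=np.c_[2*q[:,:2],np.ones(len(q))];s=np.linalg.lstsq(A,(q[:,:2]**2).sum(1),rcond=None)[0]
    return len(q),s[:2].round(4),np.sqrt(s[2]+s[0]**2+s[1]**2).round(4)
_,m=blobs(im,(24,150,120),(34,255,255),(180,195,310,315));m[240:275,230:260]=0
print("yellow",circ(m,.03),ray(C,244.5,257,.03))
_,m=blobs(im,(0,200,120),(4,255,255),(335,210,450,300));print("red",circ(m,.03))
b,m=blobs(im,(8,120,80),(18,255,255),(380,120,420,320))
for t in b:
    v,u=np.nonzero(t[3]);print("wood",t[0],t[1],t[2],np.median(P[t[3]],0).round(4))
    z=.087 if t[1][1]<250 else .127
    q=np.array([ray(C,a,b,z)[:2] for a,b in zip(u,v)]);print(cv2.fitLine(q.astype(np.float32),2,0,.01,.01).ravel(),q.min(0),q.max(0))
_,m=blobs(im,(85,120,60),(98,255,255),(340,230,460,330))
v,u=np.nonzero(m);print("lid med",np.median(P[m>0],0))
holes=[ray(C,*p,.135) for p in((261,366),(364,372),(414,375))];print("holes",holes)
for p in((163,186),(479,206)): print("tray corner",ray(C,*p,.03))
b,m=blobs(im,(0,200,80),(6,255,255),(290,360,335,400))
for t in b:
    print("knob",t[0],t[1],t[2],np.median(P[t[3]],0).round(4),ray(C,*t[1],.18))
E
```

```text
yellow (1301, array([ 0.5472, -0.1608]), np.float64(0.0666)) [ 0.54800632 -0.15978561  0.03      ]
red (660, array([0.5606, 0.0383]), np.float64(0.0667))
wood 1503 [394.2 177.6] [385 133  19  92] [0.4338 0.0245 0.0919]
[0.9968588  0.07919993 0.43561244 0.02534032] [0.38608116 0.01286637] [0.48907796 0.03810248]
wood 239 [400.1 291.1] [393 281  14  21] [0.5567 0.0311 0.1263]
[0.999412   0.0342884  0.55673367 0.03094792] [0.5447299  0.02284999] [0.5687178  0.03769495]
lid med [0.53924305 0.02207505 0.10587497]
holes [array([ 0.64673411, -0.12661082,  0.135     ]), array([ 0.65432579, -0.00728102,  0.135     ]), array([0.65815045, 0.05102641, 0.135     ])]
tray corner [ 0.45308399 -0.25965071  0.03      ]
tray corner [0.47804464 0.14710218 0.03      ]
knob 131 [309.7 389.1] [300 382  23  11] [ 0.6436 -0.0698  0.1838] [ 0.64567592 -0.06918137  0.18      ]
```

>>> {"api": "arm_command", "payload": {
  "steps": [
    {"translation": [0, 20, 45], "rotation": [0, 0, -0.4], "claw": 60},
    {"translation": [0, 42, 88], "rotation": [0, 0, -0.85], "claw": 60},
    {"translation": [0, 64, 130], "rotation": [0, 0, -0.85], "claw": 60},
    {"translation": [1, 83, 175], "rotation": [0, 0, -0.85], "claw": 60},
    {"translation": [1, 83, 222], "rotation": [0, 0, -0.85], "claw": 60}
  ]
}}

```text
clock: 2.05
tool_pos: [0.4485, 0.022, 0.1761]
orientation: [180.0, 0.1, -175.7]
force: [1.7, 0.8, 0.6]
opening: 0.0597
gripper_force: 0.0
```

>>> {"api": "arm_command", "payload": {
  "steps": [
    {"translation": [0, 0, 40], "rotation": [0, 0, 0], "claw": 60},
    {"translation": [0, 0, 40], "rotation": [0, 0, 0], "claw": 60}
  ]
}}

```text
clock: 2.25
tool_pos: [0.4448, 0.0193, 0.1328]
orientation: [-179.8, -0.6, -175.9]
force: [-1.0, -0.8, 0.0]
opening: 0.0598
gripper_force: 0.0
```

```bash
python3 - <<'E'
from m import *
o=ctrl.get_obs();print(o["tool_pos"],o["orientation"],o["clock"],o["force"])
im,d,C=shot("wrist");cv2.imwrite("pics/w2.png",im[...,::-1])
print(proj(C,[.45,.0255,.094]), proj(C,o["tool_pos"]))
b,m=blobs(im,(8,120,80),(18,255,255),(200,0,450,330));P=pts(C,d)
for t in b:
    print("wood",t[0],t[1],t[2],np.median(P[t[3]],0).round(4))
    v,u=np.nonzero(t[3])
    if t[0]>1000:
        q=np.array([ray(C,a,b,.094)[:2] for a,b in zip(u,v)]);print(cv2.fitLine(q.astype(np.float32),2,0,.01,.01).ravel(),q.min(0),q.max(0))
E
```

```text
[0.44482504 0.0193368  0.1328461 ] [-179.83343184   -0.56192582 -175.87000063] 2.25 [-1.04456118 -0.8434796   0.03522126]
(np.float64(330.64589998515396), np.float64(282.7891461214125)) (np.float64(318.6921646020546), np.float64(303.2477505199193))
wood 5653 [336.  234.6] [318 156  37 161] [0.4244 0.0262 0.0929]
[0.99680644 0.07985574 0.4253867  0.02623579] [0.38654424 0.01496374] [0.46862333 0.03793835]
wood 21 [212.9 256.1] [206 255  16   3] [ 0.4653 -0.0536  0.0162]
```

View pics/w2.png

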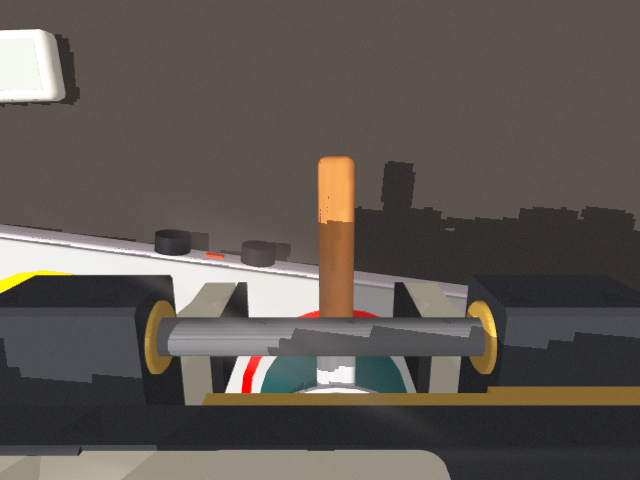

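The wrist picture shows the handle centred at about (336,235), between the open fingers and slightly to image right. The handle top is at 0.093 m, as it should be.

>>> {"api": "arm_command", "payload": {
  "steps": [
    {"translation": [-4, 5, 20], "rotation": [0, 0, 0], "claw": 60},
    {"translation": [-8, 9, 45], "rotation": [0, 0, 0], "claw": 60},
    {"translation": [-8, 9, 65], "rotation": [0, 0, 0], "claw": 60},
    {"translation": [-8, 9, 65], "rotation": [0, 0, 0], "claw": 60}
  ]
}}

```text
clock: 2.7
tool_pos: [0.4563, 0.0306, 0.0727]
orientation: [-180.0, -0.1, -175.8]
force: [0.3, -0.5, -0.6]
opening: 0.06
gripper_force: 0.0
```

>>> {"api": "arm_command", "payload": {
  "steps": [
    {"translation": [4, -2, 4], "rotation": [0, 0, 0], "claw": 60},
    {"translation": [4, -2, 4], "rotation": [0, 0, 0], "claw": 40},
    {"translation": [4, -2, 4], "rotation": [0, 0, 0], "claw": 10},
    {"translation": [4, -2, 4], "rotation": [0, 0, 0], "claw": 10},
    {"translation": [4, -2, 4], "rotation": [0, 0, 0], "claw": 10}
  ]
}}

```text
clock: 3.2
tool_pos: [0.4527, 0.029, 0.0692]
orientation: [180.0, 0.1, -175.8]
force: [0.0, -0.6, 0.5]
opening: 0.0334
gripper_force: 0.0
```

>>> {"api": "arm_command", "payload": {
  "steps": [
    {"translation": [0, 0, 0], "rotation": [0, 0, 0], "claw": 10},
    {"translation": [0, 0, 0], "rotation": [0, 0, 0], "claw": 10}
  ]
}}

```text
clock: 3.4
tool_pos: [0.4524, 0.0288, 0.0686]
orientation: [-180.0, -0.0, -175.8]
force: [-0.6, -0.9, 1.1]
opening: 0.0177
gripper_force: 28.8
```

>>> {"api": "arm_command", "payload": {
  "steps": [
    {"translation": [1, -5, 1], "rotation": [0, 0, 0], "claw": 10},
    {"translation": [2, -15, 1], "rotation": [0, 0, 0], "claw": 10},
    {"translation": [4, -30, 1], "rotation": [0, 0, 0], "claw": 10},
    {"translation": [6, -45, 1], "rotation": [0, 0, 0], "claw": 10},
    {"translation": [8, -60, 1], "rotation": [0, 0, 0], "claw": 10}
  ]
}}

```text
clock: 3.9
tool_pos: [0.4506, -0.031, 0.0683]
orientation: [179.9, 0.2, -175.7]
force: [1.0, 5.5, 3.3]
opening: 0.0176
gripper_force: 30.2
```

>>> {"api": "arm_command", "payload": {
  "steps": [
    {"translation": [2, -15, 0], "rotation": [0, 0, 0], "claw": 10},
    {"translation": [4, -30, 0], "rotation": [0, 0, 0], "claw": 10},
    {"translation": [6, -45, 0], "rotation": [0, 0, 0], "claw": 10},
    {"translation": [8, -60, 0], "rotation": [0, 0, 0], "claw": 10},
    {"translation": [10, -75, 0], "rotation": [0, 0, 0], "claw": 10}
  ]
}}

```text
clock: 4.4
tool_pos: [0.446, -0.107, 0.0682]
orientation: [180.0, 0.2, -175.7]
force: [1.2, 5.8, 3.5]
opening: 0.0178
gripper_force: 30.1
```

>>> {"api": "arm_command", "payload": {
  "steps": [
    {"translation": [2, -15, 0], "rotation": [0, 0, 0], "claw": 10},
    {"translation": [4, -30, 0], "rotation": [0, 0, 0], "claw": 10},
    {"translation": [6, -45, 0], "rotation": [0, 0, 0], "claw": 10},
    {"translation": [7, -55, 0], "rotation": [0, 0, 0], "claw": 10},
    {"translation": [7, -58, 0], "rotation": [0, 0, 0], "claw": 10}
  ]
}}

```text
clock: 4.9
tool_pos: [0.4424, -0.1658, 0.068]
orientation: [180.0, 0.1, -175.8]
force: [-0.0, 7.9, 5.3]
opening: 0.0181
gripper_force: 30.2
```

```bash
cat > chk.py <<'E'
from m import *
o=ctrl.get_obs();print(o["tool_pos"],o["orientation"],o["clock"],o["force"],o["opening"])
for n,lo,hi in(("scene",20,34),("side",18,34)):
    im,d,C=shot(n);P=pts(C,d)
    h=cv2.cvtColor(im,cv2.COLOR_RGB2HSV)
    m=cv2.inRange(h,(80,80,30),(98,255,255))>0
    Q=P[m];k=(abs(Q[:,0]-.56)<.12)&(abs(Q[:,1]+.16)<.12)&(Q[:,2]>.02)&(Q[:,2]<.2);Q=Q[k]
    print(n,"teal",len(Q),np.median(Q,0))
    m=cv2.inRange(h,(5,90,60),(19,255,255))>0
    k=m&(abs(P[...,0]-.55)<.08)&(abs(P[...,1]+.16)<.08)&(P[...,2]>.105)&(P[...,2]<.15)
    v,u=np.nonzero(k)
    if len(u): print("lidknob",len(u),u.mean(),v.mean(),ray(C,u.mean(),v.mean(),.12),np.median(P[k],0))
    r=cv2.inRange(h,(0,170,90),(6,255,255))>0
    k=r&(P[...,2]>.15)&(P[...,2]<.22)&(abs(P[...,0]-.65)<.06);v,u=np.nonzero(k)
    if len(u): print("red knob",len(u),u.mean(),v.mean(),ray(C,u.mean(),v.mean(),.178),np.median(P[k],0))
E
python3 chk.py
```

```text
[ 0.44241101 -0.16580516  0.06795408] [ 1.79984715e+02  8.16809470e-02 -1.75780650e+02] 4.9 [-0.04999098  7.9416392   5.28872425] 0.01805050693503486
scene teal 1009 [ 0.56456026 -0.168464    0.10813766]
lidknob 62 249.0 314.0 [ 0.54440098 -0.15673529  0.12      ] [ 0.55318656 -0.15848504  0.12916962]
red knob 86 300.1279069767442 314.7674418604651 [ 0.65499565 -0.06794192  0.178     ] [ 0.65889602 -0.07021818  0.18594226]
side teal 639 [ 0.53556464 -0.12155691  0.0837451 ]
lidknob 31 341.35483870967744 172.48387096774192 [ 0.55275993 -0.16349409  0.12      ] [ 0.5466782  -0.15128503  0.12953947]
red knob 48 297.2708333333333 161.41666666666666 [ 0.65129258 -0.06577122  0.178     ] [ 0.64737761 -0.05875003  0.18311629]
```

>>> {"api": "arm_command", "payload": {
  "steps": [
    {"translation": [0, 0, 0], "rotation": [0, 0, 0], "claw": 30},
    {"translation": [0, 0, 0], "rotation": [0, 0, 0], "claw": 50},
    {"translation": [0, 0, 0], "rotation": [0, 0, 0], "claw": 50},
    {"translation": [0, 0, 0], "rotation": [0, 0, 0], "claw": 50}
  ]
}}

```text
clock: 5.4
tool_pos: [0.4414, -0.1655, 0.0673]
orientation: [-180.0, -0.0, -175.8]
force: [-0.9, -1.0, -0.0]
opening: 0.0445
gripper_force: 0.0
```

>>> {"api": "arm_command", "payload": {
  "steps": [
    {"translation": [0, 0, -20], "rotation": [0, 0, 0], "claw": 50},
    {"translation": [5, 10, -65], "rotation": [0, 0, 0], "claw": 50},
    {"translation": [10, 40, -100], "rotation": [0, 0, 0], "claw": 50},
    {"translation": [20, 70, -138], "rotation": [0, 0, 0], "claw": 50},
    {"translation": [25, 90, -180], "rotation": [0, 0, 0], "claw": 50}
  ]
}}

```text
clock: 5.9
tool_pos: [0.4085, -0.0767, 0.2486]
orientation: [180.0, -0.1, -175.8]
force: [2.6, 1.4, 0.3]
opening: 0.0496
gripper_force: 0.0
```

>>> {"api": "arm_command", "payload": {
  "steps": [
    {"translation": [5, 5, -45], "rotation": [0, 0, 0], "claw": 50},
    {"translation": [5, 10, -90], "rotation": [0, 0, 0], "claw": 50},
    {"translation": [5, 10, -120], "rotation": [0, 0, 0], "claw": 50},
    {"translation": [5, 10, -120], "rotation": [0, 0, 0], "claw": 50}
  ]
}}

```text
clock: 6.3
tool_pos: [0.4059, -0.0678, 0.372]
orientation: [180.0, 0.4, -175.7]
force: [-0.2, -0.5, -1.4]
opening: 0.0499
gripper_force: 0.0
```

```bash
python3 - <<'E'
from m import *
o=ctrl.get_obs();print(o["tool_pos"],o["orientation"],o["clock"])
im,d,C=shot("wrist");cv2.imwrite("pics/w3.png",im[...,::-1]);P=pts(C,d)
print("proj yellow",proj(C,[.5475,-.16,.03]),"hole mid",proj(C,[.6515,-.067,.135]),"hr",proj(C,[.6467,-.127,.135]))
E
```

```text
[ 0.40589208 -0.06782444  0.37196149] [ 179.97955553    0.43201994 -175.72872714] 6.3
proj yellow (np.float64(241.0068623957455), np.float64(288.89022416680297)) hole mid (np.float64(304.5047140456493), np.float64(416.16256331834666)) hr (np.float64(251.25890254093775), np.float64(409.2155020286854))
```

View pics/w3.png

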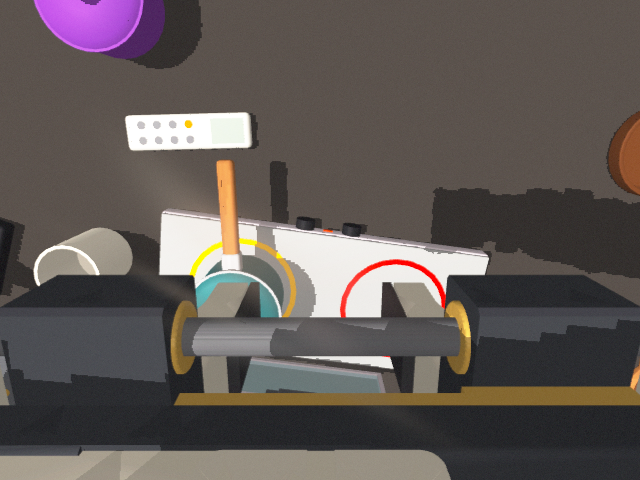

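Wrist picture: the pan is released, its handle ends at (226,162), and its base seems inside the yellow ring (centre about (241,289)). I'll check this with numbers.

```bash
python3 - <<'E'
from m import *
f=np.load("wrist.npz");im,d=f["im"],f["d"];C=cam("wrist");P=pts(C,d)
b,m=blobs(im,(8,120,80),(18,255,255),(205,150,250,262),1);t=b[0]
v,u=np.nonzero(t[3]);q=np.array([ray(C,a,b,.092)[:2] for a,b in zip(u,v)]);L=cv2.fitLine(q.astype(np.float32),2,0,.01,.01).ravel();print(t[0],L,q.min(0),q.max(0))
w=L[:2]*np.sign(L[0]);e=L[2:]+w*((q-L[2:])@w).min();print("pan from handle end",e+w*.174)
m=cv2.inRange(cv2.cvtColor(im,cv2.COLOR_RGB2HSV),(22,150,100),(34,255,255));m[:225]=0;m[:,:180]=0;m[325:]=0;m[:,310:]=0;m[:262,215:250]=0
v,u=np.nonzero(m);q=np.array([ray(C,a,b,.03)[:2] for a,b in zip(u,v)]);A=np.c_[2*q,np.ones(len(q))];s=np.linalg.lstsq(A,(q**2).sum(1),rcond=None)[0];print("ring",len(q),s[:2],np.sqrt(s[2]+s[0]**2+s[1]**2))
E
python3 chk.py
python3 - <<'E'
from m import *
a=np.load("side.npz")["im"][130:260,240:400];b=np.load("scene.npz")["im"][260:390,190:350]
cv2.imwrite("pics/c2.png",cv2.resize(np.hstack([a,b]),None,fx=2.5,fy=2.5,interpolation=2)[...,::-1])
E
```

```text
1597 [ 0.99714434  0.07551891  0.42306268 -0.16485202] [ 0.37505962 -0.17741675] [ 0.47674479 -0.15181537]
pan from handle end [ 0.54909226 -0.15530715]
ring 248 [ 0.5441196  -0.15853994] 0.0655493138724403
[ 0.40499318 -0.06770388  0.36931478] [ 179.95543235    0.22077063 -175.7504149 ] 6.35 [-0.0364122   0.25693621 -0.68116097] 0.05015111500456987
scene teal 995 [ 0.56401986 -0.16830904  0.10730746]
lidknob 61 249.9016393442623 315.327868852459 [ 0.54944925 -0.15678208  0.12      ] [ 0.55558045 -0.15916814  0.12774531]
red knob 87 300.11494252873564 314.67816091954023 [ 0.65474184 -0.06782555  0.178     ] [ 0.65976573 -0.07038117  0.18580693]
side teal 698 [ 0.53369397 -0.12530022  0.08772295]
lidknob 33 340.90909090909093 172.78787878787878 [ 0.55307029 -0.16124734  0.12      ] [ 0.54882475 -0.15291846  0.12758507]
red knob 50 297.24 161.26 [ 0.65186351 -0.06644984  0.178     ] [ 0.64717061 -0.05893413  0.18292519]
```

View pics/c2.png

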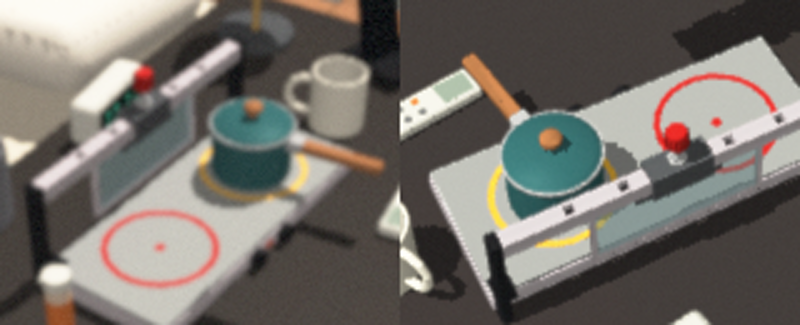

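The pan stands in the yellow ring, about 3 mm off centre with 11 mm allowed. The lock knob is at about (0.652,-0.067), so I move over it and turn the tool to the rail.

>>> {"api": "arm_command", "payload": {
  "steps": [
    {"translation": [-44, -3, 20], "rotation": [0, 0, 0.4], "claw": 55},
    {"translation": [-88, -6, 40], "rotation": [0, 0, 0.8], "claw": 55},
    {"translation": [-132, -9, 60], "rotation": [0, 0, 1.2], "claw": 55},
    {"translation": [-176, -12, 80], "rotation": [0, 0, 1.6], "claw": 55},
    {"translation": [-220, -16, 100], "rotation": [0, 0, 1.6], "claw": 55}
  ]
}}

```text
clock: 6.95
tool_pos: [0.6258, -0.0681, 0.2645]
orientation: [-180.0, -0.2, 176.1]
force: [-0.4, 0.3, 1.6]
opening: 0.055
gripper_force: 0.0
```

>>> {"api": "arm_command", "payload": {
  "steps": [
    {"translation": [-25, 2, 28], "rotation": [0, 0, 0], "claw": 55},
    {"translation": [-25, 2, 28], "rotation": [0, 0, 0], "claw": 55},
    {"translation": [-25, 2, 28], "rotation": [0, 0, 0], "claw": 55}
  ]
}}

```text
clock: 7.25
tool_pos: [0.6491, -0.0678, 0.2364]
orientation: [-179.9, -0.3, 176.2]
force: [-0.4, -0.3, 1.5]
opening: 0.0551
gripper_force: 0.0
```

```bash
python3 - <<'E'
from m import *
o=ctrl.get_obs();print(o["tool_pos"],o["orientation"],o["clock"])
im,d,C=shot("wrist");cv2.imwrite("pics/w4.png",im[...,::-1])
Rm=R.from_euler('xyz',o["orientation"],degrees=True).as_matrix()
print("shift to grasp, tool mm",1000*Rm.T@(np.array([.652,-.067,.158])-o["tool_pos"]))
print(proj(C,[.652,-.067,.188]),proj(C,o["tool_pos"]))
b,m=blobs(im,(0,170,60),(6,255,255),None,3)
for t in b: print(t[0],t[1],t[2],np.median(pts(C,d)[t[3]],0),ray(C,*t[1],.18))
E
```

```text
[ 0.64911108 -0.06778817  0.23637619] [-179.92074439   -0.31858365  176.19731763] 7.25
shift to grasp, tool mm [-3.26603539  1.08641572 78.35781617]
(np.float64(320.9728996324431), np.float64(271.28508611803665)) (np.float64(318.5687838667026), np.float64(303.5010706567032))
4175 [443.2  91.1] [359   8 168 176] [0.5529198  0.04196853 0.02978951] [ 0.5657784  -0.00114358  0.18      ]
1659 [325.  267.8] [303 242  46  52] [ 0.65076225 -0.0647986   0.18683548] [ 0.65292267 -0.06485671  0.18      ]
152 [442.1  99.6] [436  93  13  14] [0.5622942  0.0406356  0.02970725] [ 0.56970692 -0.00165137  0.18      ]
```

View pics/w4.png

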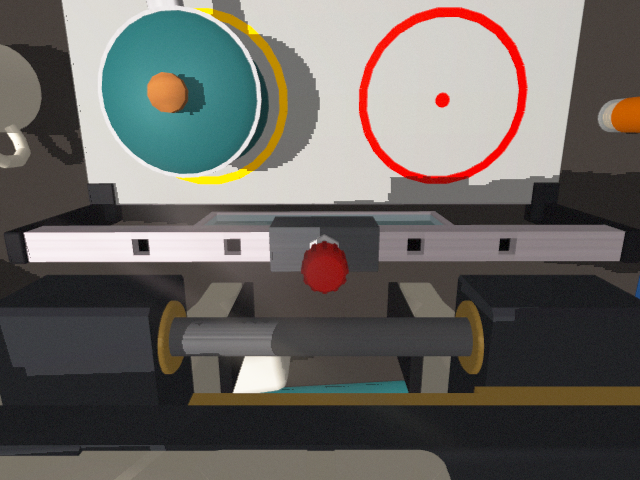

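Wrist picture: the red knob at (325,268) is centred between the fingers, with the rail holes at (141,246), (232,246), (414,244), (504,244). Pan and yellow ring are undisturbed.

>>> {"api": "arm_command", "payload": {
  "steps": [
    {"translation": [-2, 1, 25], "rotation": [0, 0, 0], "claw": 55},
    {"translation": [-3, 2, 50], "rotation": [0, 0, 0], "claw": 55},
    {"translation": [-3, 2, 70], "rotation": [0, 0, 0], "claw": 55},
    {"translation": [-3, 2, 77], "rotation": [0, 0, 0], "claw": 55},
    {"translation": [-3, 2, 77], "rotation": [0, 0, 0], "claw": 55}
  ]
}}

```text
clock: 7.8
tool_pos: [0.6526, -0.0656, 0.1631]
orientation: [-180.0, 0.0, 176.2]
force: [1.0, -0.6, 0.1]
opening: 0.0552
gripper_force: 0.0
```

>>> {"api": "arm_command", "payload": {
  "steps": [
    {"translation": [0, 0, 4], "rotation": [0, 0, 0], "claw": 40},
    {"translation": [0, 0, 4], "rotation": [0, 0, 0], "claw": 15},
    {"translation": [0, 0, 4], "rotation": [0, 0, 0], "claw": 15},
    {"translation": [0, 0, 4], "rotation": [0, 0, 0], "claw": 15},
    {"translation": [0, 0, 4], "rotation": [0, 0, 0], "claw": 15}
  ]
}}

```text
clock: 8.3
tool_pos: [0.6534, -0.0656, 0.1591]
orientation: [-180.0, 0.0, 176.2]
force: [-1.1, 0.9, 1.7]
opening: 0.0232
gripper_force: 30.0
```

>>> {"api": "arm_command", "payload": {
  "steps": [
    {"translation": [0, 0, -4], "rotation": [0, 0, 0], "claw": 15},
    {"translation": [0, 0, -8], "rotation": [0, 0, 0], "claw": 15},
    {"translation": [0, 0, -12], "rotation": [0, 0, 0], "claw": 15},
    {"translation": [0, 0, -12], "rotation": [0, 0, 0], "claw": 15}
  ]
}}

```text
clock: 8.7
tool_pos: [0.6532, -0.0655, 0.1706]
orientation: [180.0, -0.0, 176.2]
force: [3.7, -1.2, -7.2]
opening: 0.023
gripper_force: 30.0
```

>>> {"api": "arm_command", "payload": {
  "steps": [
    {"translation": [0, -4, 0], "rotation": [0, 0, 0], "claw": 15},
    {"translation": [0, -14, 0], "rotation": [0, 0, 0], "claw": 15},
    {"translation": [0, -26, 0], "rotation": [0, 0, 0], "claw": 15},
    {"translation": [0, -38, 0], "rotation": [0, 0, 0], "claw": 15},
    {"translation": [0, -48, 0], "rotation": [0, 0, 0], "claw": 15}
  ]
}}

```text
clock: 9.2
tool_pos: [0.65, -0.1146, 0.1704]
orientation: [180.0, 0.0, 176.2]
force: [3.7, 1.5, -9.1]
opening: 0.0229
gripper_force: 30.0
```

>>> {"api": "arm_command", "payload": {
  "steps": [
    {"translation": [0, -6, 0], "rotation": [0, 0, 0], "claw": 15},
    {"translation": [0, -11, 0], "rotation": [0, 0, 0], "claw": 15},
    {"translation": [0, -11, 0], "rotation": [0, 0, 0], "claw": 15}
  ]
}}

```text
clock: 9.5
tool_pos: [0.6493, -0.1256, 0.1707]
orientation: [-180.0, 0.0, 176.2]
force: [4.1, -1.8, -8.1]
opening: 0.0231
gripper_force: 30.0
```

Shifted 60.2 mm; now let the pin down.

>>> {"api": "arm_command", "payload": {
  "steps": [
    {"translation": [0, 0, 3], "rotation": [0, 0, 0], "claw": 15},
    {"translation": [0, 0, 6], "rotation": [0, 0, 0], "claw": 15},
    {"translation": [0, 0, 9], "rotation": [0, 0, 0], "claw": 15},
    {"translation": [0, 0, 12], "rotation": [0, 0, 0], "claw": 15},
    {"translation": [0, 0, 12], "rotation": [0, 0, 0], "claw": 15}
  ]
}}

```text
clock: 10.0
tool_pos: [0.6495, -0.1245, 0.1591]
orientation: [-180.0, 0.0, 176.3]
force: [1.9, -1.3, -2.4]
opening: 0.0227
gripper_force: 30.0
```

>>> {"api": "arm_command", "payload": {
  "steps": [
    {"translation": [0, 0, 1], "rotation": [0, 0, 0], "claw": 15},
    {"translation": [0, 0, 1], "rotation": [0, 0, 0], "claw": 15},
    {"translation": [0, 0, 1], "rotation": [0, 0, 0], "claw": 15}
  ]
}}

```text
clock: 10.3
tool_pos: [0.6496, -0.1245, 0.159]
orientation: [-180.0, 0.1, 176.3]
force: [-0.9, -1.1, 6.6]
opening: 0.0231
gripper_force: 30.0
```

```bash
python3 chk.py; python3 - <<'E'
from m import *
a=np.load("side.npz")["im"][110:290,230:430];b=np.load("scene.npz")["im"][230:410,170:370]
cv2.imwrite("pics/c5.png",cv2.resize(np.hstack([a,b]),None,fx=2,fy=2,interpolation=2)[...,::-1])
E
```

```text
[ 0.64963331 -0.12449639  0.15898991] [-1.79982866e+02  8.53202131e-02  1.76256712e+02] 10.3 [-0.94623537 -1.10836812  6.60223526] 0.023116844520976305
scene teal 433 [ 0.5693055  -0.19245305  0.1052378 ]
red knob 49 280.6326530612245 324.6938775510204 [ 0.65572503 -0.124108    0.178     ] [ 0.65951691 -0.12511766  0.18451464]
side teal 688 [ 0.53405405 -0.12500816  0.08668693]
lidknob 32 340.9375 172.6875 [ 0.55328028 -0.16178794  0.12      ] [ 0.54819358 -0.15315049  0.12814424]
red knob 21 310.85714285714283 152.61904761904762 [ 0.64461933 -0.13042121  0.178     ] [ 0.6391038  -0.12263871  0.18397385]
```

View pics/c5.png

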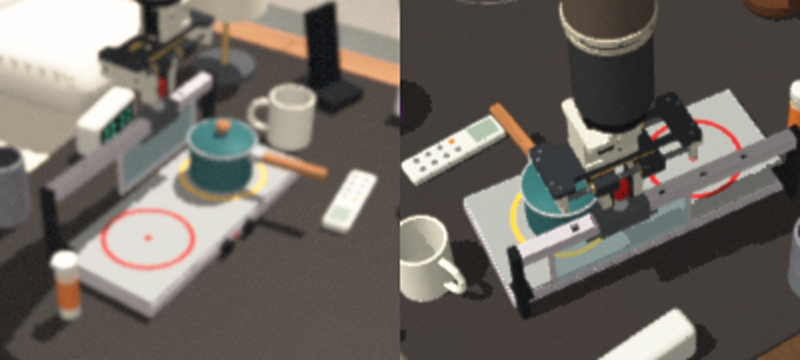

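The pictures show the pan in the yellow ring, and the guard shifted one hole to the right with the knob held. The knob is back at its home height and pushes back when pressed, so I hand in.

```bash
python3 -c "
from plant import ctrl
print(ctrl.close_job())"
```

```text
the job is handed in; nothing more can be done
None
```

The job is handed in at about 10 s of the 48 s: I slid the pan into the yellow ring (about 3 mm off centre) and let go, then locked the guard one hole to the right with its pin home by height and force, and the arm still grips the knob.

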